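Fetch a solder flux tin from under a low riser with a trigger reacher

TASK

A round tin has got under the low clear riser. With the reacher that lies on the bench, reach in under the riser, squeeze the trigger until the jaws grip the tin firmly but gently (4 to 5 N is right; its thin wall dents at 8 N), and draw the gripped tin out along the bench until it stands a good finger's width (25 mm or more) clear of the riser. Then let go of the trigger and the reacher, so that the tin stands upright and free on the bench and the reacher lies flat; do not touch the tin with anything but the reacher and leave the other things as they are.

Things in the scene. Friction and masses are not known exactly. Their poses are not given: they have to be found in the camera images.
- reacher_grip (a point): Handle centre of the reacher, 29 mm above the bench, midway between two upright plates 60 mm long (x), 10 mm thick, 3 to 55 mm above the bench: black fixed plate on -y, grey trigger plate on +y, 56 mm over their outer faces at rest. Pinch both from above, closing along y. +x runs level to the jaws, z up. A 34 mm high housing begins 30 mm ahead; nothing else is near the plates.
- reacher: The reacher, a black, grey and aluminium tool, 0.35 kg, 250 mm long, at most 60 mm to either side of its centre line (at the jaw tips). It lies flat on glides and is used so, slid along the bench without lifting. Origin on the bench straight below the handle centre, x to the jaws, z up. Its head ends 152 mm, its jaws 218 mm ahead.
- reacher_mouth (a point): Where the tin's centre should lie between the open jaws before the squeeze: fixed to the reacher, 192 mm ahead of the handle centre and 4 mm to +y, 11.5 mm above the bench. About 6 mm are then free on either side of the tin at the least, and 8 mm more or less in depth do no harm. Axes as the reacher.
- trigger (a joint): Travel of the trigger plate toward the fixed plate in m: 0 at rest, 0.036 at most; the width over the plates is 56 mm less this. Its spring pushes back 5 N at rest plus 0.1 N per mm (rubbing of the fingers may add to what is felt). It swings the +y jaw inward, 1 mm at the tin per mm, through a leaf spring: with the tin gripped, each further mm adds about 2 N on the tin.
- jaw_moving: Jaw on the reacher's +y side, splayed open, driven by the trigger; pad 46 mm long, 4 to 22 mm above the bench. Origin at its pivot in the head, 140 mm ahead of the handle centre, 24 mm to +y, at bench height. Closing, it may first push the tin across the bench at up to 3 N until the other jaw stops it.
- jaw_fixed: Jaw on the reacher's -y side, with a like pad; it does not move with the trigger. It sits in a clamp whose sideways setting differs by up to 15 mm from case to case and is not measured, so the tin is gripped at a trigger travel anywhere from about 12 to 33 mm: find it by feel. Origin in the head, at bench height, 140 mm ahead of the handle centre, 35 mm to -y.
- tin_center (a point): Centre (half-way up, 11.5 mm above the bench) of the round tin, 51 mm in diameter, 23 mm high, about 0.2 kg, standing upright on the bench under the riser, with a thin wall that dents at 8 N. z is its axis.
- tin: The same tin; origin at the centre of its underside.
- riser: Low riser, fixed to the bench: clear plate 130 mm deep (x) by 200 mm wide (y), its underside 44 mm and its top 50 mm above the bench, on 5 mm aluminium side walls and a 6 mm back wall. Origin at bench level under the centre of the plate; it is open only at its front, on -x (front edge at x = -65 mm). +x points into the gap.
- reel_center (a point): Reel of solder wire, 64 mm in diameter, 50 mm high, standing on the rear of the riser; its centre. Leave alone.
- marker_pen_center (a point): Blue marker pen, 118 mm long, lying on the bench. Leave alone.
- cutters_center (a point): Side cutters with red handles, 128 mm long, lying on the bench. Leave alone.
- meter_center (a point): Yellow hand tester, 130x62x42 mm, lying on the bench. Leave alone.
- screwdriver_center (a point): Red screwdriver, 185 mm long, lying on the bench. Leave alone.
Not all that is in view belongs to the job. Of the things shaped like the riser, the clear one is meant.

How it is judged:
On the way, in this order (a step that is already met when the one before it is completed fails the run):
1. both jaws of the reacher grip the tin under the riser (contact force between each of jaw_moving, jaw_fixed and tin above 2 N and x of tin_center in the frame of riser above -0.055 m), for 0.2 s.
2. the tin, still gripped by both jaws, has been drawn out at least 25 mm clear of the riser's front edge (contact force between each of jaw_moving, jaw_fixed and tin above 0.5 N and x of tin_center in the frame of riser below -0.1145 m), for 0.1 s.
At the end, for the whole second after the job is handed in: The tin stands upright (0.1 rad) and still on the bench, 25 mm or more in front of the riser's front edge; the trigger is released (under 4 mm), the jaws do not press on the tin (under 0.5 N), and the reacher lies flat and still on the bench (x of tin_center in the frame of riser below -0.1145 m and angle between each of tin_center, reacher's own z axis and vertical below 0.1 rad and height (world z) of tin_center between 0.007 and 0.016 m and linear speed of each of tin, reacher below 0.02 m/s and contact force between reacher and tin below 0.5 N and value of joint trigger below 0.004 m and height (world z) of reacher below 0.008 m); the robot touches nothing.
It fails at once if the tin is dented: more than 8 N between it and either jaw (contact force between any of jaw_moving, jaw_fixed and tin above 8 N).
It fails at once if the robot touches the tin itself (contact force between any of the fingers, the arm and tin above 0.5 N).
It fails at once if another thing is displaced by more than 20 mm (distance of any of reel_center, marker_pen_center, cutters_center, meter_center, screwdriver_center from where it was at the start of the episode above 0.02 m).
It also fails if it takes over 72 s, if anything falls off the work surface, if the arm or the gripper's body presses on something with over 40 N, if the wrist force passes 120 N, or if a joint passes its speed limit or range.

ROBOT

A 6-joint arm with a two-finger parallel gripper is mounted at the origin on a cart in front of the work surface, level with it; the furniture and walls round the work are solid. World frame = base frame: x ahead of the robot, y to its left, z up, the work surface at z = 0. Lengths are in m, angles in rad, forces in N, time in s.
With the tool pointing down it reaches from about 0.375 to 0.925 m from the base axis. Payload 5.7 kg.
Tool frame: the origin (TCP) lies at the very end of the fingers, on their centre line; the grasp point (between the pads) lies 19 mm behind it (arm.grasp_offset is the y of the grasp point in the tool frame, in m); y points along the fingers, z is the direction in which the jaws open and shut, and the axes are right-handed (so a half turn about y gives the same grasp; the last joint's range is limited). The gripper opens to 85 mm and grips with 20 to 120 N. Pads are 22 mm wide; open, the fingers measure 114 mm over their backs; the gripper's body (76 mm by 85 mm) begins 54 mm behind the grasp point. The pads swing forward as they close: fully open they stand 13 mm farther back than shut.
Start: joints at [1.12, 0.359, 1.51, -0, 1.272, -0.115], TCP at [0.198, 0.566, 0.231] pointing down, gripper open.
Joint ranges: [-2.97, 2.97], [-1.01, 2.36], [0.21, 2.38], [-0.96, 4.11], [0.2, 2.71], [-2.98, 2.98]. Speed limits (rad/s): [2.39, 2.39, 3.14, 3.14, 3.14, 3.14].

INTERFACE

Orientations are given as a 3x3 rotation matrix whose columns are the frame's x, y, z axes.
In Python, from rig import arm, read_camera, boxes_of gives the robot as it stands.
- The arm moves only by the tool drive_tool, never from a script. Its argument "targets" is a list of rows, each a list of 7 numbers: the turn, a rotation vector about the tool's x, y, z as a fraction of full scale, then the shift along the tool's x, y, z as a fraction of full scale, then the opening, from -1 (shut) to 1 (fully open). A call has 1 to 8 rows; each row is the pose to reach, as a shift and turn from the pose commanded when the call began, along the tool's axes at that moment; what a row does not reach only later rows make up. Full scale, the value 1, is 300 mm for a shift and 45 degrees for a turn. A row lasts 1/8 s, in which the tool goes at most 62.5 mm and 10.7 degrees, less where a joint would pass 70% of its speed; a pose out of reach is approached as far as the arm can. A call with a number of a shift or a turn outside -1 to 1 is refused whole. A call with a gripper value outside its range is refused whole. The fingers move at their own pace and stop on an object; the grip force is fixed at half the most. Time passes only in rows, so rows that repeat a pose let the fingers close. It gives the time, the measured TCP pose, the force and the opening at its end, in the units of the state.
- arm.read_state(): the state, without advancing time (a new reading comes with each control period).
- read_camera(name): name is "side" or "top" or "wrist"; returns a dict with "color" (480x640x3 uint8, blue, green, red), "camera_matrix" (3x3 intrinsics, pixels), "dist_coeffs" ([k1, k2, p1, p2, k3] as OpenCV has them; the pictures are not rectified), "origin" and "attitude" of the camera in the world; the wrist camera has in their place "mount" (4x4, takes a point from camera to tool coordinates, whose origin is the TCP and whose axes are the tool frame's). Camera axes: x right, y up, looking along -z (the intrinsics and any distortion apply to the point x, -y, -z); pixel columns grow to the right and rows downward; lengths in m; the calibration is good to about 2 mm. A picture is of the moment at which its call begins: read the wrist's pose just before it. There is no depth.
- arm.sign_off(): hands the job in, once; it reports no verdict.
Trained networks look in a picture, given as the dict that the camera call returned (one of the last four; its "shot" number tells which), for a name from the list of things; names that differ only in an ending like _2 or _b are one class to them, and where a whole thing is asked for, a point or a joint stands for the part that bears it (a point fixed in the world has none). Each returns a list of dicts, best first, with "p" (0 to 1); they miss things now and then, are a little off and sometimes report something else, mostly with a low value. They report only what shows in the picture. A call takes as long as a camera call. They do not tell look-alikes from the thing itself.
- boxes_of(picture, target): "rect" ([left, top, right, bottom] in pixels, round what is visible of it).
The state is a dict: "t": time; "qpos": joint angles; "qvel": joint speeds; "effort": joint torques, N m; "tool_pos": TCP position; "tool_rot": TCP orientation; "contact_force": force on the tool from outside, world axes, zero at the start; "moment": the same for the moment, N m; "finger_gap": finger opening in m.
Only numpy, scipy, OpenCV 4.12 (cv2) and the standard library are available. Lean on these libraries where they do the work, as an engineer would, in place of code of your own. Each camera call takes 0.05 s, during which the arm holds its last target. There are 200 camera calls.

## Working session

There is one attempt and no reset: what is moved stays moved. The work goes in short steps, Python scripts to look and compute and a tool call to move; the robot and the scene stay as the last step left them, time stands still between calls to the robot, and variables do not carry over. Pictures are saved under pics/ and viewed, about 8 in all and at most 12, crops included, and the job is handed in when it is done.

Besides the shell and the picture viewer there is one more tool, called in YAML: its name, and indented under it one key for each argument. drive_tool: Moves the arm, as the interface text tells. Shift numbers are shares of 300 mm and turn numbers shares of 45 degrees, none past 1 either way. Its arguments: {"type":"object","properties":{"targets":{"type":"array","items":{"type":"array","items":{"type":"number","minimum":-1,"maximum":1}}}},"required":["targets"]}

```bash
ls; mkdir -p pics; cat > h.py <<'E'
import numpy as np, cv2
from rig import arm, read_camera, boxes_of
def ray(p,uv,st=None):
    u=cv2.undistortPoints(np.array([[uv]],float),np.array(p["camera_matrix"]),np.array(p["dist_coeffs"]))[0,0]
    d=np.array([u[0],-u[1],-1.0])
    if "mount" in p:
        M=np.array(p["mount"]);R=np.array(st["tool_rot"])
        return np.array(st["tool_pos"])+R@M[:3,3], R@M[:3,:3]@d
    return np.array(p["origin"]),np.array(p["attitude"])@d
def at(p,uv,z,st=None):
    o,d=ray(p,uv,st); return o+d*(z-o[2])/d[2]
def proj(p,X,st=None):
    X=np.asarray(X,float)
    if "mount" in p:
        M=np.array(p["mount"]);R=np.array(st["tool_rot"])
        o=np.array(st["tool_pos"])+R@M[:3,3];A=R@M[:3,:3]
    else: o=np.array(p["origin"]);A=np.array(p["attitude"])
    c=(X-o)@A; c=c*[1,-1,-1]
    return cv2.projectPoints(c.reshape(-1,1,3),np.zeros(3),np.zeros(3),np.array(p["camera_matrix"]),np.array(p["dist_coeffs"]))[0].reshape(-1,2)
E
python3 - <<'E'
from h import *
s=arm.read_state(); print(s, arm.grasp_offset)
for n in ["top","side"]:
    p=read_camera(n); cv2.imwrite(f"pics/{n}0.png",p["color"])
    if n=="top": print(p["origin"],p["attitude"])
    for t in ["reacher","jaw_moving","jaw_fixed","tin","riser","trigger","reel_center","meter_center","marker_pen_center","cutters_center","screwdriver_center"]:
        for b in boxes_of(p,t)[:3]:
            r=b["rect"]; print(n,t,round(b["p"],2),np.round(r), at(p,[(r[0]+r[2])/2,(r[1]+r[3])/2],0.01).round(3))
E
```

```text
pics
{'t': 0.0, 'qpos': array([ 1.11991145e+00,  3.59507850e-01,  1.51145531e+00, -1.31044810e-05,
        1.27251521e+00, -1.15109818e-01]), 'qvel': array([-0.00194277, -0.0009814 ,  0.00016819,  0.00078667, -0.00065374,
       -0.00024253]), 'effort': array([-2.46837750e-03, -5.27605748e+01, -2.78621918e+01, -4.95439726e-04,
        1.35120365e-02, -1.96114280e-05]), 'tool_pos': array([0.19741124, 0.56585377, 0.2304432 ]), 'tool_rot': array([[ 9.44156400e-01, -8.10450726e-04,  3.29496641e-01],
       [-3.29497574e-01, -1.70272157e-03,  9.44154886e-01],
       [-2.04149977e-04, -9.99998222e-01, -1.87467701e-03]]), 'contact_force': array([-0.13692387,  0.04895707, -0.26145101]), 'moment': array([-0.02120959, -0.0675344 , -0.01149204]), 'finger_gap': 0.08537156023854996} -0.0187
[0.34855803 0.19710905 1.27267981] [[-0.02352758  0.98787703 -0.15344517]
 [-0.99967089 -0.02167763  0.01371829]
 [ 0.01022565  0.15371743  0.98806194]]
top reacher 0.75 [390. 216. 491. 274.] [ 0.518 -0.155  0.01 ]
top jaw_fixed 0.45 [404. 210. 432. 231.] [ 0.587 -0.097  0.01 ]
top riser 0.91 [271. 173. 342. 2
[... 676 characters left out ...]
in 0.66 [370. 341. 387. 385.] [ 0.695 -0.181  0.01 ]
side tin 0.4 [328. 272. 344. 280.] [0.593 0.164 0.01 ]
side riser 0.83 [302. 244. 380. 288.] [0.606 0.212 0.01 ]
side riser 0.81 [287. 170. 352. 207.] [0.527 0.72  0.01 ]
side trigger 0.92 [260. 356. 283. 384.] [ 0.444 -0.206  0.01 ]
side reel_center 0.67 [318. 227. 335. 258.] [0.561 0.344 0.01 ]
side meter_center 0.97 [331. 210. 360. 233.] [0.624 0.474 0.01 ]
side marker_pen_center 0.49 [265. 247. 269. 269.] [0.379 0.255 0.01 ]
side cutters_center 0.98 [370. 344. 390. 385.] [ 0.698 -0.185  0.01 ]
side screwdriver_center 0.68 [271. 212. 283. 228.] [0.387 0.484 0.01 ]
side screwdriver_center 0.44 [266. 314. 341. 392.] [ 0.516 -0.15   0.01 ]
```

```bash
python3 - <<'E'
import cv2
a=cv2.imread("pics/top0.png")[150:330,80:520]
cv2.imwrite("pics/t1.png",cv2.resize(a,(800,327),interpolation=cv2.INTER_CUBIC))
a=cv2.imread("pics/side0.png")[150:410,220:420]
cv2.imwrite("pics/s1.png",cv2.resize(a,None,fx=2.3,fy=2.3,interpolation=cv2.INTER_CUBIC))
E
```

```text
(no output)
```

View pics/t1.png

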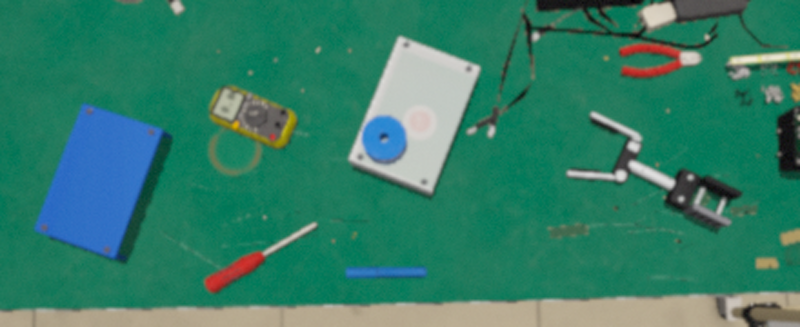

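View pics/s1.png

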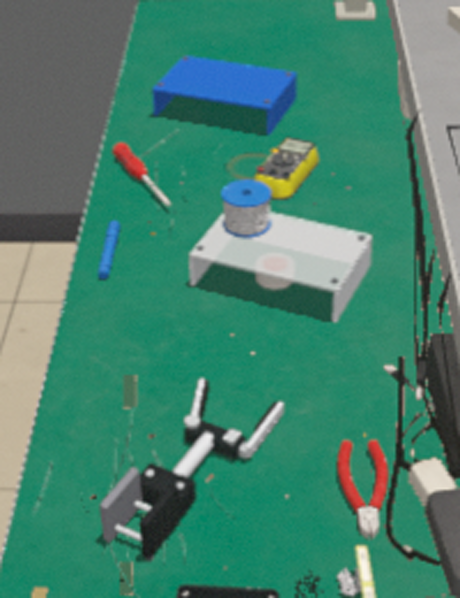

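The top view shows two riser-shaped things. The blue opaque one is at crop (105,180), and the clear one at (415,115) has the pale tin visible beneath at (420,122) and the reel on its rear. The clear one fits the description. Its open front faces the reacher at (650,170), and the trigger plate is the grey one at (715,215).

```bash
python3 - <<'E'
from h import *
p=read_camera("wrist"); print(np.round(p["mount"],3),p["camera_matrix"])
a=cv2.imread("pics/top0.png");
t=read_camera("top")
f=lambda u,v,z: print(at(t,[80+u*.55,150+v*.55],z).round(3))
for c in [(402,38),(480,68),(432,195),(350,160)]: f(*c,.05)
f(420,122,.02); print("grip"); f(725,190,.055);f(705,218,.055); f(592,115,.022); f(570,173,.022)
E
```

```text
[[-0.001 -0.952 -0.306 -0.077]
 [-0.001  0.306 -0.952 -0.142]
 [ 1.    -0.    -0.001 -0.   ]
 [ 0.     0.     0.     1.   ]] [[366.72512013   0.         313.32318926]
 [  0.         366.72512013 238.80354436]
 [  0.           0.           1.        ]]
[0.723 0.222 0.05 ]
[0.674 0.108 0.05 ]
[0.487 0.183 0.05 ]
[0.541 0.301 0.05 ]
[0.601 0.198 0.02 ]
grip
[ 0.483 -0.245  0.055]
[ 0.443 -0.212  0.055]
[ 0.606 -0.061  0.022]
[ 0.518 -0.023  0.022]
```

drive_tool:
  targets:
    - [0,1,0,0.745,0,-0.35,1]
    - [0,1,0,0.745,0,-0.35,1]
    - [0,1,0,0.745,0,-0.35,1]
    - [0,1,0,0.745,0,-0.35,1]
    - [0,1,0,0.745,0,-0.35,1]
    - [0,1,0,0.745,0,-0.35,1]

```text
t: 2.05
tool_pos: [0.3739, 0.3938, 0.2313]
tool_rot: [[0.435, -0.001, 0.901], [-0.901, 0.0, 0.435], [-0.001, -1.0, -0.0]]
contact_force: [-0.2, 0.5, -0.1]
finger_gap: 0.0854
```

drive_tool:
  targets:
    - [0,1,0,0.78,0,0.28,1]
    - [0,1,0,0.78,0,0.28,1]
    - [0,1,0,0.78,0,0.28,1]
    - [0,1,0,0.78,0,0.28,1]
    - [0,1,0,0.78,0,0.28,1]
    - [0,1,0,0.78,0,0.28,1]
    - [0,1,0,0.78,0,0.28,1]

```text
t: 2.92
tool_pos: [0.55, 0.2212, 0.2312]
tool_rot: [[-0.326, -0.001, 0.946], [-0.946, 0.0, -0.326], [0.0, -1.0, -0.001]]
contact_force: [-0.8, 0.2, 0.4]
finger_gap: 0.0854
```

```bash
python3 - <<'E'
from h import *
import pickle
s=arm.read_state();p=read_camera("wrist"); pickle.dump((s,p),open("w1.pkl","wb"))
cv2.imwrite("pics/w1.png",p["color"]); print(s["t"],s["tool_pos"],s["contact_force"])
for t in ["tin","riser"]:
  for b in boxes_of(p,t)[:3]:
    r=b["rect"];print(t,b["p"],r,at(p,[(r[0]+r[2])/2,(r[1]+r[3])/2],0.02,s))
E
```

```text
2.925 [0.54998893 0.22120656 0.2311665 ] [-0.80452411  0.2139783   0.43295545]
riser 0.67 [270.4, 120.7, 506.8, 277.9] [0.62211426 0.20205829 0.02      ]
riser 0.39 [278.3, 140.9, 360.1, 225.2] [0.56305051 0.23918524 0.02      ]
```

View pics/w1.png

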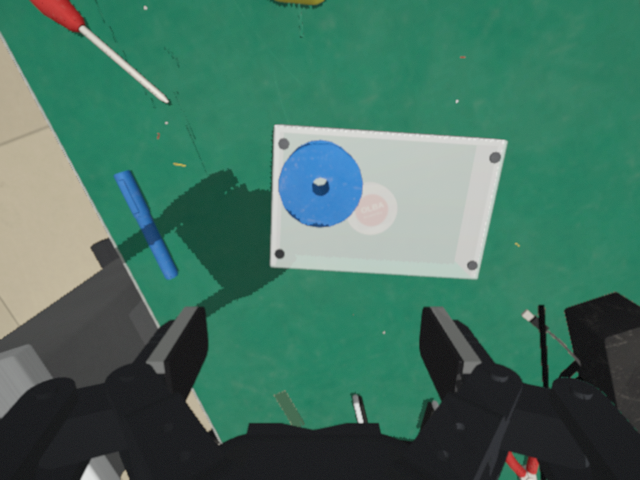

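The wrist view shows the clear riser with corners at about (275,125), (507,140), (477,278) and (270,266). The tin is beneath it at about (371,209), partly behind the blue reel. I'll fit both poses and check them on a crop.

```bash
cat > fit.py <<'E'
from h import *
import pickle
from scipy.optimize import least_squares
s,p=pickle.load(open("w1.pkl","rb"))
obs=np.array([(275,125),(507,140),(477,278),(270,266)],float) # rear-left.. as seen
c=np.array([[65,100],[65,-100],[-65,-100],[-65,100]])/1000.
W=lambda q,xy,z: np.c_[q[0]+xy[:,0]*np.cos(q[2])-xy[:,1]*np.sin(q[2]), q[1]+xy[:,0]*np.sin(q[2])+xy[:,1]*np.cos(q[2]), np.full(len(xy),z)]
# rear = +x (up-left in world)
best=None
for k in range(4):
    o=np.roll(obs,k,0)
    r=least_squares(lambda q:(proj(p,W(q,c,.05),s)-o).ravel(),[.61,.205,1.15])
    if best is None or r.cost<best.cost: best=r
    print(k,r.cost,r.x)
E
python3 - <<'E'
from fit import *
r=best.x
img=p["color"].copy()
th=np.linspace(0,2*np.pi,100)
t=at(p,(371.5,208.5),.0225,s); print("tin",t)
circ=np.c_[t[0]+.0255*np.cos(th),t[1]+.0255*np.sin(th),np.full(100,.023)]
q=proj(p,W(r,c,.05),s)
big=cv2.resize(img[100:300,240:540],None,fx=2.6,fy=2.6,interpolation=cv2.INTER_CUBIC)
f=lambda a:np.int32((a-[240,100])*2.6)
cv2.polylines(big,[f(q)],True,(0,0,255),1);cv2.polylines(big,[f(proj(p,circ,s))],True,(255,0,0),1)
cv2.imwrite("pics/w1c.png",big)
d=t[:2]-r[:2];print("tin in riser",d@[np.cos(r[2]),np.sin(r[2])],d@[-np.sin(r[2]),np.cos(r[2])])
E
```

```text
0 6.209664978106467 [0.61094936 0.20512223 1.1761224 ]
1 5817.291242802169 [0.60752208 0.19649689 2.77304172]
2 6.209664978106391 [ 0.61094936  0.20512223 -1.96547025]
3 5817.291243047301 [ 0.60752219  0.19649684 -0.36854788]
tin [0.60355254 0.19932336 0.0225    ]
tin in riser 0.00819719274623949 -0.004598459843719858
```

View pics/w1c.png

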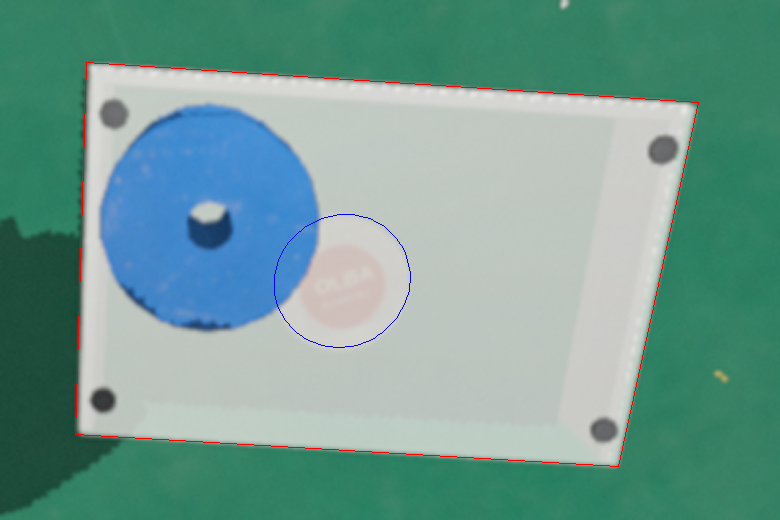

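The fit matches the riser outline. I'm taking yaw 1.176, with the open front toward -y, and the tin at about (0.603,0.198). Next I look at the reacher.

drive_tool:
  targets:
    - [0,0,0,0.7,0,0.09,1]
    - [0,0,0,0.7,0,0.09,1]
    - [0,0,0,0.7,0,0.09,1]
    - [0,0,0,0.7,0,0.09,1]

```text
t: 3.58
tool_pos: [0.5066, 0.0102, 0.2315]
tool_rot: [[-0.33, -0.0, 0.944], [-0.944, -0.001, -0.33], [0.001, -1.0, 0.0]]
contact_force: [-0.0, -0.5, 0.8]
finger_gap: 0.0853
```

drive_tool:
  targets:
    - [0,0.2,0,0.7,0,0.09,1]
    - [0,0.2,0,0.7,0,0.09,1]
    - [0,0.2,0,0.7,0,0.09,1]
    - [0,0.2,0,0.7,0,0.09,1]
    - [0,0.2,0,0.7,0,0.09,1]

```text
t: 4.2
tool_pos: [0.4639, -0.196, 0.2315]
tool_rot: [[-0.475, 0.0, 0.88], [-0.88, -0.0, -0.475], [0.0, -1.0, 0.001]]
contact_force: [0.2, 0.6, 0.5]
finger_gap: 0.085
```

```bash
python3 - <<'E'
from h import *
import pickle
s=arm.read_state();p=read_camera("wrist"); pickle.dump((s,p),open("w2.pkl","wb"))
cv2.imwrite("pics/w2.png",p["color"]); print(s["t"],s["tool_pos"],s["qpos"])
for t in ["trigger","reacher","jaw_fixed","jaw_moving"]:
  for b in boxes_of(p,t)[:2]:
    r=b["rect"];print(t,b["p"],r,at(p,[(r[0]+r[2])/2,(r[1]+r[3])/2],0.03,s))
E
```

```text
4.2 [ 0.46385432 -0.19602588  0.23149549] [-5.36947107e-01  2.19510603e-01  1.71398285e+00 -2.05250222e-04
  1.20757098e+00 -4.20255486e-02]
trigger 0.98 [307.1, 209.1, 355.0, 274.3] [ 0.46365578 -0.23566443  0.03      ]
trigger 0.73 [356.3, 2.7, 395.0, 91.7] [ 0.57617112 -0.10056556  0.03      ]
reacher 0.96 [275.8, 1.3, 393.2, 278.2] [ 0.51123765 -0.15091655  0.03      ]
jaw_moving 0.7 [273.4, 0.0, 307.4, 76.1] [ 0.51639898 -0.06054759  0.03      ]
```

View pics/w2.png

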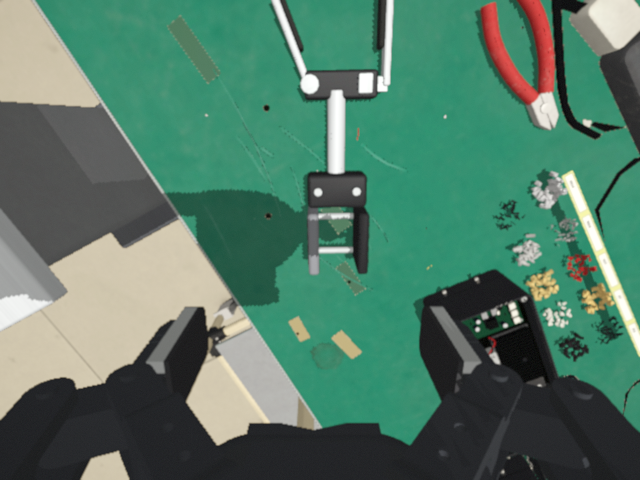

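```bash
python3 - <<'E'
from h import *
import pickle
s,p=pickle.load(open("w2.pkl","rb"))
a=at(p,(337,170),.02,s);b=at(p,(336.5,95),.02,s);d=b-a;yaw=np.arctan2(d[1],d[0]);print(a,b,yaw,np.linalg.norm(d))
def W(q,P):
    c,sn=np.cos(q[2]),np.sin(q[2]);P=np.array(P)
    return np.c_[q[0]+c*P[:,0]-sn*P[:,1],q[1]+sn*P[:,0]+c*P[:,1],P[:,2]]
m=at(p,(337.5,262),.055,s); print(m)
# head front edge at 152 ahead, height ~.03?
g=a[:2]-d[:2]/np.linalg.norm(d)*0
g=m[:2]+.030*np.array([np.cos(yaw),np.sin(yaw)])
q=[g[0],g[1],yaw];print("grip",q)
big=cv2.resize(p["color"][0:290,250:420],None,fx=2.06,fy=2.06,interpolation=cv2.INTER_CUBIC)
big=cv2.resize(p["color"][180:290,270:410],None,fx=5,fy=5,interpolation=cv2.INTER_CUBIC)
f=lambda P:np.int32((proj(p,W(q,P),s)-[270,180])*5)
for y0,y1 in [(.018,.028),(-.028,-.018)]:
  cv2.polylines(big,[f([[x,y,.055] for x,y in [(-.03,y0),(.03,y0),(.03,y1),(-.03,y1)]])],True,(0,0,255),1)
  cv2.polylines(big,[f([[-.03,y0,z] if k else [-.03,y1,z] for k,z in [(0,.055),(0,.003),(1,.003),(1,.055)]])],True,(0,255,255),1)
big=cv2.copyMakeBorder(big,0,0,0,0,0)
cv2.imwrite("pics/w2c.png",big)
E
```

```text
[ 0.50081608 -0.17752398  0.02      ] [ 0.53090081 -0.11794123  0.02      ] 1.1032177685312887 0.0667472495884446
[ 0.46253074 -0.24832314  0.055     ]
grip [np.float64(0.47605252678157955), np.float64(-0.22154326846482833), np.float64(1.1032177685312887)]
```

View pics/w2c.png

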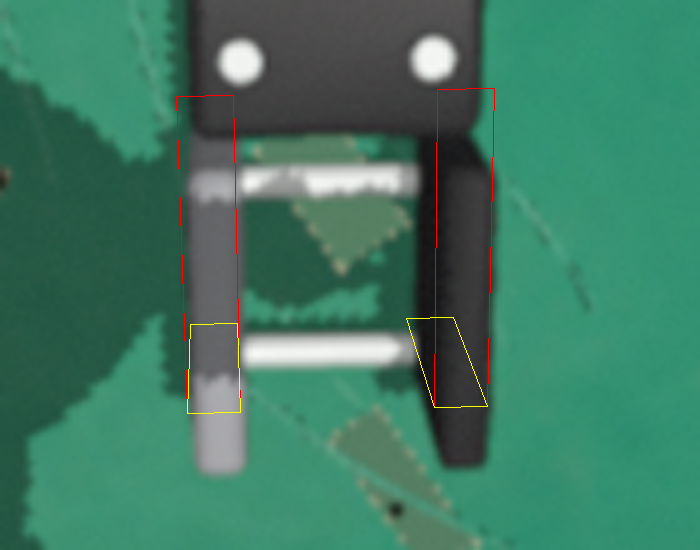

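```bash
python3 - <<'E'
from h import *
import pickle
s,p=pickle.load(open("w2.pkl","rb"))
yaw=1.1032
m=at(p,(338.3,274),.055,s); u=np.array([np.cos(yaw),np.sin(yaw)])
print(proj(p,[[*(m[:2]+.06*u),.055]],s))
g=m[:2]+.03*u; print("grip",g, "jawtips end",g+.218*u)
a=at(p,(337,170),.02,s)[:2]-g; print("shaft lateral",a@[-u[1],u[0]])
R=s["tool_rot"]; d=np.r_[g,.231]-s["tool_pos"]; print("tool shift",(R.T@d).round(4), "tool z ang",np.degrees(np.arctan2(R[1,2],R[0,2])),"want",np.degrees(yaw)-90)
E
```

```text
[[337.90094968 211.91654506]]
grip [ 0.47118455 -0.23267665] jawtips end [ 0.5694463  -0.03807801]
shaft lateral -0.0015910887658548028
tool shift [0.0288 0.0005 0.0239] tool z ang -28.352737983962328 want -26.791296041167584
```

drive_tool:
  targets:
    - [0,-0.035,0,0.096,0,0.08,1]
    - [0,-0.035,0,0.096,0.15,0.08,1]
    - [0,-0.035,0,0.096,0.3,0.08,1]
    - [0,-0.035,0,0.096,0.45,0.08,1]
    - [0,-0.035,0,0.096,0.6,0.08,1]
    - [0,-0.035,0,0.096,0.7,0.08,1]
    - [0,-0.035,0,0.096,0.725,0.08,1]
    - [0,-0.035,0,0.096,0.725,0.08,1]

```text
t: 5.45
tool_pos: [0.472, -0.2312, 0.014]
tool_rot: [[-0.448, -0.0, 0.894], [-0.894, 0.0, -0.448], [0.0, -1.0, -0.0]]
contact_force: [-0.7, -0.2, -0.0]
finger_gap: 0.0851
```

drive_tool:
  targets:
    - [0,0,0,0,0,0,0.5]
    - [0,0,0,0,0,0,0.4]
    - [0,0,0,0,0,0,0.32]
    - [0,0,0,0,0,0,0.28]
    - [0,0,0,0,0,0,0.25]
    - [0,0,0,0,0,0,0.25]

```text
t: 6.2
tool_pos: [0.4728, -0.2324, 0.0148]
tool_rot: [[-0.449, 0.002, 0.894], [-0.894, -0.001, -0.449], [0.0, -1.0, 0.003]]
contact_force: [0.5, 0.2, 7.0]
finger_gap: 0.0538
```

```bash
python3 - <<'E'
from h import *
import pickle
s=arm.read_state();p=read_camera("wrist"); pickle.dump((s,p),open("w3.pkl","wb"))
cv2.imwrite("pics/w3.png",p["color"]); print(s["t"],s["tool_pos"],s["qpos"],s["finger_gap"])
E
```

```text
6.2 [ 0.47282219 -0.23237214  0.01479713] [-5.88033800e-01  5.50261446e-01  1.87099730e+00  1.85873511e-04
  7.17473505e-01 -1.22485460e-01] 0.05375283859894635
```

View pics/w3.png

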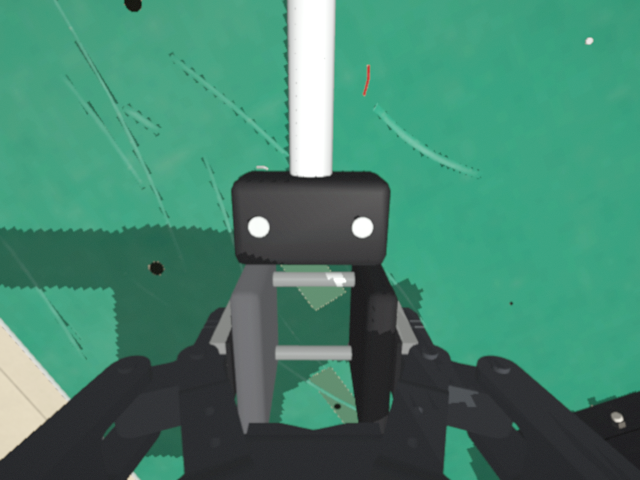

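drive_tool:
  targets:
    - [0,0,0,0,-0.003,0,0.25]
    - [0,0,0,-0.03,-0.003,-0.015,0.25]
    - [0,0,0,-0.08,-0.003,-0.04,0.25]
    - [0,0,0,-0.15,-0.003,-0.075,0.25]
    - [0,0,0,-0.23,-0.003,-0.115,0.25]
    - [0,0,0,-0.31,-0.003,-0.155,0.25]
    - [0,0,0,-0.37,-0.003,-0.185,0.25]
    - [0,0,0,-0.4,-0.003,-0.2,0.25]

```text
t: 7.25
tool_pos: [0.4712, -0.0958, 0.0148]
tool_rot: [[-0.447, -0.001, 0.894], [-0.894, -0.0, -0.447], [0.0, -1.0, -0.0]]
contact_force: [-0.1, -3.6, 2.2]
finger_gap: 0.0536
```

```bash
cat > look.py <<'E'
from h import *
import pickle,sys
n=sys.argv[1]
s=arm.read_state();p=read_camera("wrist");t=read_camera("top"); pickle.dump((s,p,t),open(n+".pkl","wb"))
print(round(s["t"],2),s["tool_pos"].round(4),s["contact_force"].round(1),round(s["finger_gap"],5))
a=p["color"]; b=cv2.resize(t["color"][160:290,260:500],(480,260),interpolation=cv2.INTER_CUBIC)
c=cv2.resize(a,(320,240)); o=np.zeros((260,800,3),np.uint8);o[:240,:320]=c;o[:,320:]=b
cv2.imwrite(f"pics/{n}.png",o)
E
python3 look.py m1
```

```text
7.25 [ 0.4712 -0.0958  0.0148] [-0.1 -3.6  2.2] 0.05362
```

View pics/m1.png

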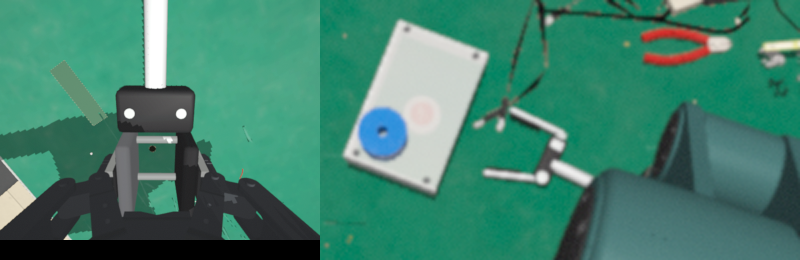

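```bash
python3 - <<'E'
from h import *
import pickle
s,p=pickle.load(open("w1.pkl","rb")); print("w1 conn",at(p,(530,315),.0,s), at(p,(545,300),0,s))
s,p,t=pickle.load(open("m1.pkl","rb"))
print("top clip",at(t,(80+475*.55,150+130*.55),0), at(t,(80+525*.55,150+15*.55),0))
c=lambda u,v,z:at(t,((u-320)/2+260,v/2+160),z)
print("tips",c(485,172,.015),c(510,113,.015),"tin",c(422,113,.023))
g=cv2.cvtColor(p["color"],cv2.COLOR_BGR2GRAY)
for r in (10,60,110,160):
    k=np.where(g[r,280:350]>170)[0]+280; print(r,k.min(),k.max())
cv2.imwrite("pics/z1.png",np.hstack([cv2.resize(t["color"][170:260,290:410],(600,450),interpolation=cv2.INTER_CUBIC)]))
E
```

```text
w1 conn [0.74142938 0.0148645  0.        ] [0.76027233 0.02849516 0.        ]
top clip [0.59044281 0.11477035 0.        ] [0.77152499 0.03078232 0.        ]
tips [0.51992129 0.11445412 0.015     ] [0.60073793 0.0775734  0.015     ] tin [0.60167422 0.19814035 0.023     ]
10 289 334
60 290 333
110 290 332
160 291 331
```

View pics/z1.png

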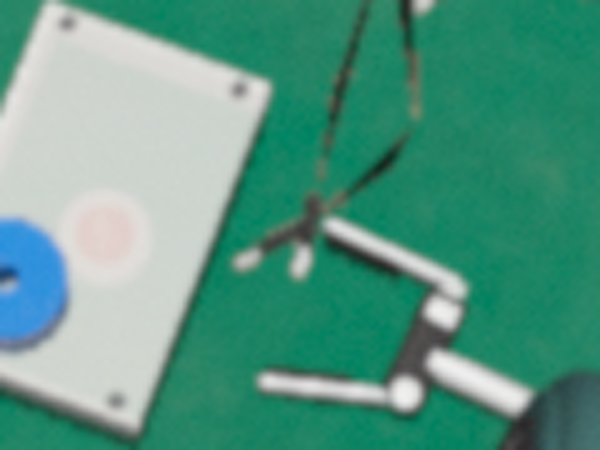

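```bash
python3 - <<'E'
from h import *
t=read_camera("top");d=read_camera("side")
for uv in [(80+475*.55,150+130*.55),(80+525*.55,150+15*.55)]:
  o,v=ray(t,uv)
  for z in (0,.1,.2,.3,.4,.5,.6):
    X=o+v*(z-o[2])/v[2]; q=proj(d,[X])[0]; print(z,X.round(3),"side px",q.round(0),"crop",((q-[220,150])*2.3).round(0))
cv2.imwrite("pics/z2.png",np.hstack([cv2.resize(d["color"][150:410,230:430],(460,598),interpolation=cv2.INTER_CUBIC)]))
E
```

```text
0 [0.59  0.115 0.   ] side px [335. 289.] crop [265. 320.]
0.1 [0.571 0.121 0.1  ] side px [328. 259.] crop [248. 250.]
0.2 [0.552 0.128 0.2  ] side px [320. 227.] crop [231. 176.]
0.3 [0.533 0.134 0.3  ] side px [312. 192.] crop [212.  97.]
0.4 [0.514 0.141 0.4  ] side px [303. 155.] crop [192.  11.]
0.5 [0.495 0.147 0.5  ] side px [294. 115.] crop [170. -80.]
0.6 [0.476 0.154 0.6  ] side px [284.  73.] crop [ 147. -177.]
0 [0.772 0.031 0.   ] side px [402. 308.] crop [418. 364.]
0.1 [0.738 0.044 0.1  ] side px [391. 276.] crop [393. 289.]
0.2 [0.705 0.057 0.2  ] side px [380. 241.] crop [367. 209.]
0.3 [0.672 0.07  0.3  ] side px [367. 204.] crop [339. 124.]
0.4 [0.639 0.083 0.4  ] side px [354. 164.] crop [309.  33.]
0.5 [0.605 0.096 0.5  ] side px [340. 122.] crop [276. -64.]
0.6 [0.572 0.109 0.6  ] side px [325.  77.] crop [ 242. -167.]
```

View pics/z2.png

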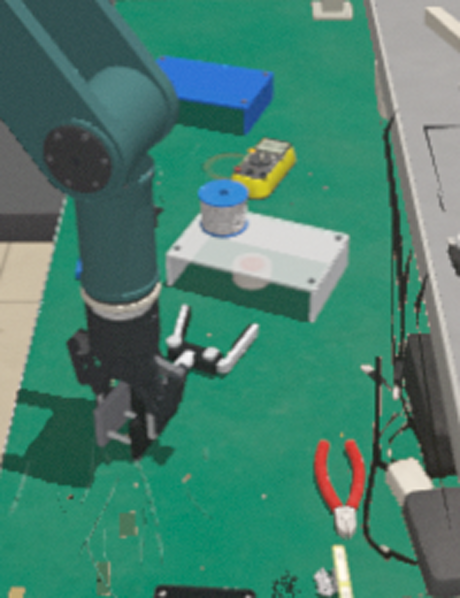

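The view shows the reacher straight in front of the riser with its jaws open toward the tin. The thin lead seen by the top camera does not appear on the bench in the side or wrist view, so it hangs high up and is out of the way.

drive_tool:
  targets:
    - [0,0,0,-0.02,0,-0.01,0.25]
    - [0,0,0,-0.06,0,-0.02,0.25]
    - [0,0,0,-0.11,0,-0.03,0.25]
    - [0,0,0,-0.16,0,-0.03,0.25]
    - [0,0,0,-0.2,0,-0.03,0.25]
    - [0,0,0,-0.23,0,-0.03,0.25]
    - [0,0,0,-0.24,0,-0.03,0.25]

```text
t: 8.32
tool_pos: [0.4963, -0.0284, 0.0146]
tool_rot: [[-0.448, -0.0, 0.894], [-0.894, -0.0, -0.448], [0.0, -1.0, -0.0]]
contact_force: [-1.5, -2.7, 3.1]
finger_gap: 0.0533
```

```bash
cat > look2.py <<'E'
from h import *
import pickle,sys
n=sys.argv[1]
s=arm.read_state();p=read_camera("wrist");t=read_camera("top");d=read_camera("side"); pickle.dump((s,p,t,d),open(n+".pkl","wb"))
print(round(s["t"],2),s["tool_pos"].round(4),s["contact_force"].round(1),round(s["finger_gap"],5))
g=cv2.cvtColor(p["color"],cv2.COLOR_BGR2GRAY)
for r in (10,60,110,150):
    k=np.where(g[r,270:360]>170)[0]+270; print(r,(k.min(),k.max()) if len(k) else None)
# tin label (pinkish) centroid in the top view: R-G excess
def tin(im,box):
    x0,y0,x1,y1=box; c=im["color"][y0:y1,x0:x1].astype(int)
    w=np.clip(c[...,2]-c[...,1]-4,0,None)*(c[...,2]>150); 
    yy,xx=np.mgrid[y0:y1,x0:x1]; return ((xx*w).sum()/w.sum(),(yy*w).sum()/w.sum(),w.sum())
uv=tin(t,(285,195,350,250)); print("tin top",np.round(uv,2),at(t,uv[:2],.023).round(4))
uv=tin(d,(290,240,380,300)); print("tin side",np.round(uv,2),at(d,uv[:2],.023).round(4))
E
python3 look2.py m2
```

```text
8.32 [ 0.4963 -0.0284  0.0146] [-1.5 -2.7  3.1] 0.0533
10 (np.int64(288), np.int64(333))
60 (np.int64(288), np.int64(332))
110 (np.int64(289), np.int64(331))
150 (np.int64(290), np.int64(331))
tin top [ 310.65  216.32 1285.  ] [0.6022 0.1991 0.023 ]
tin side [333.37 264.54 659.  ] [0.5849 0.2024 0.023 ]
```

drive_tool:
  targets:
    - [0,0,0,-0.02,0,-0.006,0.25]
    - [0,0,0,-0.06,0,-0.006,0.25]
    - [0,0,0,-0.1,0,-0.006,0.25]
    - [0,0,0,-0.14,0,-0.006,0.25]
    - [0,0,0,-0.17,0,-0.006,0.25]
    - [0,0,0,-0.19,0,-0.006,0.25]
    - [0,0,0,-0.197,0,-0.006,0.25]

```text
t: 9.35
tool_pos: [0.5211, 0.0249, 0.0147]
tool_rot: [[-0.448, -0.0, 0.894], [-0.894, -0.0, -0.448], [0.0, -1.0, -0.0]]
contact_force: [-1.4, -2.6, 0.9]
finger_gap: 0.0537
```

```bash
python3 look2.py m3; python3 - <<'E'
import pickle,cv2,numpy as np
s,p,t,d=pickle.load(open("m3.pkl","rb"))
a=cv2.resize(t["color"][185:255,280:370],(630,490),interpolation=cv2.INTER_CUBIC)[:, :400]
b=cv2.resize(d["color"][240:310,290:350],(400,467),interpolation=cv2.INTER_CUBIC)
o=np.zeros((490,800,3),np.uint8);o[:,:400]=a;o[:467,400:]=b;cv2.imwrite("pics/m3.png",o)
E
```

```text
9.35 [0.5211 0.0249 0.0147] [-1.4 -2.6  0.9] 0.05366
10 (np.int64(287), np.int64(333))
60 (np.int64(288), np.int64(332))
110 (np.int64(289), np.int64(331))
150 (np.int64(290), np.int64(331))
tin top [ 310.62  216.32 1282.  ] [0.6022 0.1992 0.023 ]
tin side [334.59 262.3  629.  ] [0.5884 0.214  0.023 ]
```

View pics/m3.png

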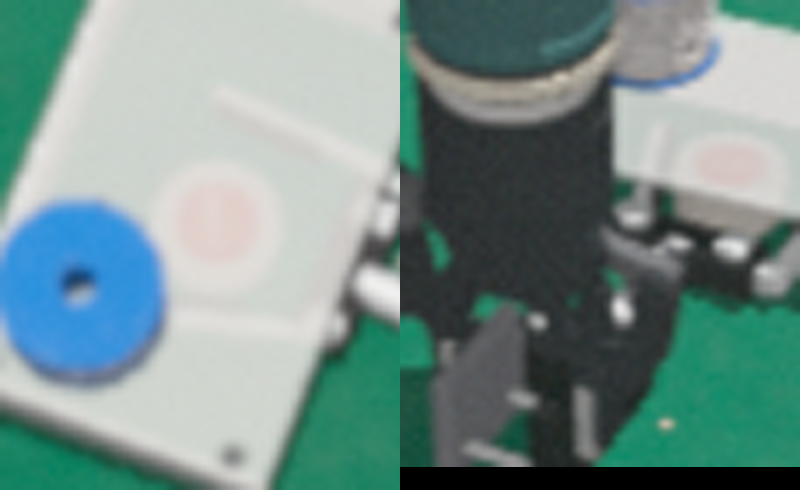

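drive_tool:
  targets:
    - [0,0,0,0,-0.001,0.002,0.22]
    - [0,0,0,0,-0.001,0.005,0.19]
    - [0,0,0,0,-0.002,0.007,0.16]
    - [0,0,0,0,-0.003,0.0095,0.125]
    - [0,0,0,0,-0.003,0.0095,0.125]

```text
t: 10.12
tool_pos: [0.5234, 0.0233, 0.0156]
tool_rot: [[-0.449, -0.0, 0.894], [-0.894, 0.0, -0.449], [0.0, -1.0, -0.0]]
contact_force: [-1.0, 2.3, 0.3]
finger_gap: 0.0485
```

```bash
python3 look2.py m4
```

```text
10.12 [0.5234 0.0233 0.0156] [-1.   2.3  0.3] 0.04849
10 (np.int64(279), np.int64(324))
60 (np.int64(280), np.int64(324))
110 (np.int64(282), np.int64(324))
150 (np.int64(283), np.int64(323))
tin top [ 310.7   216.01 1292.  ] [0.603  0.1989 0.023 ]
tin side [335.5  262.62 640.  ] [0.5911 0.2123 0.023 ]
```

drive_tool:
  targets:
    - [0,0,0,0,-0.001,0.0023,0.09]
    - [0,0,0,0,-0.001,0.005,0.06]
    - [0,0,0,0,-0.002,0.007,0.03]
    - [0,0,0,0,-0.002,0.007,0.03]

```text
t: 10.78
tool_pos: [0.5252, 0.0224, 0.0162]
tool_rot: [[-0.449, -0.0, 0.894], [-0.894, 0.0, -0.449], [0.0, -1.0, -0.0]]
contact_force: [-1.0, 2.6, 4.2]
finger_gap: 0.0441
```

```bash
python3 look2.py m5
```

```text
10.78 [0.5252 0.0224 0.0162] [-1.   2.6  4.2] 0.04412
10 (np.int64(273), np.int64(318))
60 (np.int64(275), np.int64(318))
110 (np.int64(276), np.int64(318))
150 (np.int64(277), np.int64(318))
tin top [ 311.15  214.68 1323.  ] [0.6067 0.1976 0.023 ]
tin side [335.89 262.41 653.  ] [0.5923 0.2134 0.023 ]
```

drive_tool:
  targets:
    - [0,0,0,0,-0.001,0.002,0.005]
    - [0,0,0,0,-0.002,0.0035,-0.02]
    - [0,0,0,0,-0.002,0.0035,-0.02]

```text
t: 11.3
tool_pos: [0.5262, 0.0218, 0.0166]
tool_rot: [[-0.449, -0.0, 0.894], [-0.894, -0.0, -0.449], [0.0, -1.0, -0.0]]
contact_force: [-0.2, 1.6, -0.6]
finger_gap: 0.0421
```

```bash
python3 look2.py m6 | grep -v '^[0-9]* (n'
```

```text
11.3 [0.5262 0.0218 0.0166] [-0.2  1.6 -0.6] 0.04208
tin top [ 311.4  214.  1314. ] [0.6086 0.1969 0.023 ]
tin side [337.14 262.76 642.  ] [0.596  0.2116 0.023 ]
```

drive_tool:
  targets:
    - [0,0,0,0,-0.001,0.002,-0.045]
    - [0,0,0,0,-0.002,0.0035,-0.07]
    - [0,0,0,0,-0.002,0.0035,-0.07]

```text
t: 11.82
tool_pos: [0.5271, 0.0213, 0.0173]
tool_rot: [[-0.449, -0.0, 0.894], [-0.894, -0.0, -0.449], [0.0, -1.0, -0.0]]
contact_force: [-1.0, 0.8, -2.5]
finger_gap: 0.0398
```

```bash
python3 look2.py m7| grep -v '^[0-9]* (n'
```

```text
11.82 [0.5271 0.0213 0.0173] [-1.   0.8 -2.5] 0.03982
tin top [ 311.63  213.44 1312.  ] [0.6101 0.1962 0.023 ]
tin side [337.22 262.85 654.  ] [0.5963 0.2111 0.023 ]
```

drive_tool:
  targets:
    - [0,0,0,0,0,0.002,-0.09]
    - [0,0,0,0,0,0.0025,-0.105]
    - [0,0,0,0,0,0.0025,-0.105]

```text
t: 12.35
tool_pos: [0.5279, 0.021, 0.0174]
tool_rot: [[-0.449, -0.0, 0.894], [-0.894, -0.0, -0.449], [0.0, -1.0, -0.0]]
contact_force: [-1.4, 0.0, -2.1]
finger_gap: 0.0381
```

```bash
python3 look2.py m8
```

```text
12.35 [0.5279 0.021  0.0174] [-1.4  0.  -2.1] 0.03806
10 (np.int64(270), np.int64(308))
60 (np.int64(270), np.int64(309))
110 (np.int64(270), np.int64(309))
150 (np.int64(270), np.int64(309))
tin top [ 311.92  213.03 1306.  ] [0.6113 0.1954 0.023 ]
tin side [337.55 262.72 644.  ] [0.5972 0.2118 0.023 ]
```

```bash
sed -i 's/270:360/240:360/; s/+270/+240/' look2.py; python3 - <<'E'
import pickle,cv2,numpy as np
from h import *
for n in ["m3","m4","m5","m6","m7","m8"]:
    s,p,t,d=pickle.load(open(n+".pkl","rb"))
    g=cv2.cvtColor(p["color"],cv2.COLOR_BGR2GRAY)
    k=[np.mean(np.where(g[r,240:360]>170)[0])+240 for r in (10,150)]
    # shaft lateral in the world at z~.02
    P=[at(p,(k[0],10),.02,s),at(p,(k[1],150),.02,s)]; e=P[0]-P[1]
    y=np.array([-.894,.448]); print(n,np.round(k,1),"lat shaft",[round(1000*float((q[:2]-[.5211,.0249])@y),1) for q in P],"yaw",np.degrees(np.arctan2(e[1],e[0])).round(2))
E
```

```text
m3 [310.  310.5] lat shaft [0.1, 0.0] yaw 63.47
m4 [301.5 303. ] lat shaft [0.1, -0.0] yaw 63.49
m5 [295.5 297.5] lat shaft [0.0, -0.0] yaw 63.43
m6 [292.5 295. ] lat shaft [-0.2, -0.3] yaw 63.53
m7 [289.  291.5] lat shaft [0.1, 0.1] yaw 63.36
m8 [286. 289.] lat shaft [0.3, 0.2] yaw 63.45
```

drive_tool:
  targets:
    - [0,0,0,0,0,0.0015,-0.125]
    - [0,0,0,0,0,0.0025,-0.145]
    - [0,0,0,0,0,0.0025,-0.145]

```text
t: 12.88
tool_pos: [0.5287, 0.0206, 0.0174]
tool_rot: [[-0.449, 0.0, 0.894], [-0.894, -0.0, -0.449], [0.0, -1.0, 0.0]]
contact_force: [-1.3, -0.4, -1.1]
finger_gap: 0.0365
```

```bash
python3 look2.py m9
```

```text
12.88 [0.5287 0.0206 0.0174] [-1.3 -0.4 -1.1] 0.03647
10 (np.int64(261), np.int64(306))
60 (np.int64(263), np.int64(306))
110 (np.int64(265), np.int64(307))
150 (np.int64(267), np.int64(307))
tin top [ 312.21  212.4  1322.  ] [0.613  0.1946 0.023 ]
tin side [338.41 263.16 634.  ] [0.5998 0.2095 0.023 ]
```

drive_tool:
  targets:
    - [0,0,0,0,0,0.0015,-0.165]
    - [0,0,0,0,0,0.0028,-0.185]
    - [0,0,0,0,0,0.0028,-0.185]

```text
t: 13.4
tool_pos: [0.5295, 0.0203, 0.0174]
tool_rot: [[-0.449, 0.0, 0.894], [-0.894, -0.0, -0.449], [0.0, -1.0, 0.0]]
contact_force: [-0.9, -0.6, -0.5]
finger_gap: 0.0349
```

```bash
python3 look2.py m10
```

```text
13.4 [0.5295 0.0203 0.0174] [-0.9 -0.6 -0.5] 0.03492
10 (np.int64(258), np.int64(303))
60 (np.int64(261), np.int64(304))
110 (np.int64(263), np.int64(304))
150 (np.int64(265), np.int64(305))
tin top [ 312.51  211.84 1332.  ] [0.6145 0.1938 0.023 ]
tin side [338.2  263.16 655.  ] [0.5992 0.2095 0.023 ]
```

drive_tool:
  targets:
    - [0,0,0,0,0,0.0015,-0.205]
    - [0,0,0,0,0,0.0025,-0.22]
    - [0,0,0,0,0,0.0025,-0.22]

```text
t: 13.92
tool_pos: [0.53, 0.02, 0.0175]
tool_rot: [[-0.449, -0.0, 0.894], [-0.894, 0.0, -0.449], [0.0, -1.0, -0.0]]
contact_force: [-1.5, 0.5, 3.1]
finger_gap: 0.0334
```

```bash
python3 look2.py m11
```

```text
13.93 [0.53   0.02   0.0175] [-1.5  0.5  3.1] 0.03342
10 (np.int64(257), np.int64(301))
60 (np.int64(259), np.int64(302))
110 (np.int64(261), np.int64(303))
150 (np.int64(263), np.int64(303))
tin top [ 312.63  211.6  1304.  ] [0.6152 0.1934 0.023 ]
tin side [338.84 263.18 642.  ] [0.6011 0.2094 0.023 ]
```

drive_tool:
  targets:
    - [0,0,0,0,-0.001,0.0015,-0.24]
    - [0,0,0,0,-0.001,0.0015,-0.24]
    - [0,0,0,0,-0.001,0.0015,-0.24]

```text
t: 14.45
tool_pos: [0.5304, 0.0198, 0.0176]
tool_rot: [[-0.449, -0.0, 0.894], [-0.894, -0.0, -0.449], [0.0, -1.0, -0.0]]
contact_force: [-0.9, 1.1, 1.0]
finger_gap: 0.0326
```

```bash
python3 look2.py m12;  python3 - <<'E'
import pickle,cv2,numpy as np
from h import *
y=np.array([-.894,.448])
for n in ["m3","m5","m6","m7","m8","m9","m10","m11","m12"]:
    s,p,t,d=pickle.load(open(n+".pkl","rb"))
    g=cv2.cvtColor(p["color"],cv2.COLOR_BGR2GRAY)
    k=[np.mean(np.where(g[r,240:360]>170)[0])+240 for r in (10,150)]
    P=[at(p,(k[0],10),.02,s),at(p,(k[1],150),.02,s)]; e=P[0]-P[1]
    # subpixel template tracking of tin in both images vs m3 is replaced by the label centroid
    c=t["color"][195:250,285:350].astype(int);w=np.clip(c[...,2]-c[...,1]-4,0,None)*(c[...,2]>150);yy,xx=np.mgrid[195:250,285:350]
    q=at(t,((xx*w).sum()/w.sum(),(yy*w).sum()/w.sum()),.023)[:2]
    print(n,round(s["finger_gap"]*1000,2),"shaft",[round(1000*float((v[:2]-[.5211,.0249])@y),1) for v in P],"yaw",np.degrees(np.arctan2(e[1],e[0])).round(2),"tin lat",round(1000*float((q-[.5211,.0249])@y),2),"tool lat",round(1000*float((s["tool_pos"][:2]-[.5211,.0249])@y),2))
E
```

```text
14.45 [0.5304 0.0198 0.0176] [-0.9  1.1  1. ] 0.03255
10 (np.int64(256), np.int64(300))
60 (np.int64(258), np.int64(301))
110 (np.int64(260), np.int64(302))
150 (np.int64(262), np.int64(302))
tin top [ 312.67  211.56 1311.  ] [0.6153 0.1933 0.023 ]
tin side [338.94 263.22 634.  ] [0.6014 0.2092 0.023 ]
m3 53.66 shaft [0.1, 0.0] yaw 63.47 tin lat 5.58 tool lat 0.01
m5 44.12 shaft [0.0, -0.0] yaw 63.43 tin lat 0.85 tool lat -4.77
m6 42.08 shaft [-0.2, -0.3] yaw 63.53 tin lat -1.15 tool lat -6.0
m7 39.82 shaft [0.1, 0.1] yaw 63.36 tin lat -2.84 tool lat -6.94
m8 38.06 shaft [0.3, 0.2] yaw 63.45 tin lat -4.21 tool lat -7.78
m9 36.47 shaft [0.2, 0.0] yaw 63.55 tin lat -6.12 tool lat -8.7
m10 34.92 shaft [0.3, -0.1] yaw 63.88 tin lat -7.87 tool lat -9.53
m11 33.42 shaft [0.2, 0.0] yaw 63.57 tin lat -8.62 tool lat -10.16
m12 32.55 shaft [0.1, 0.0] yaw 63.52 tin lat -8.78 tool lat -10.59
```

drive_tool:
  targets:
    - [0,0,0,0,-0.0005,0.0008,-0.25]
    - [0,0,0,0,-0.0005,0.0008,-0.25]
    - [0,0,0,0,-0.0005,0.0008,-0.25]
    - [0,0,0,0,-0.0005,0.0008,-0.25]
    - [0,0,0,0.01,-0.0005,0.0008,-0.25]
    - [0,0,0,0.03,-0.0005,0.0008,-0.25]
    - [0,0,0,0.05,-0.0005,0.0008,-0.25]
    - [0,0,0,0.06,-0.0005,0.0008,-0.25]

```text
t: 15.6
tool_pos: [0.5226, 0.003, 0.0179]
tool_rot: [[-0.449, 0.0, 0.893], [-0.893, -0.0, -0.449], [-0.0, -1.0, 0.0]]
contact_force: [0.5, 2.7, -0.9]
finger_gap: 0.0322
```

```bash
python3 look2.py m13
```

```text
15.6 [0.5226 0.003  0.0179] [ 0.5  2.7 -0.9] 0.03216
10 (np.int64(257), np.int64(301))
60 (np.int64(259), np.int64(302))
110 (np.int64(261), np.int64(302))
150 (np.int64(262), np.int64(302))
tin top [ 319.19  214.02 1324.  ] [0.6081 0.1757 0.023 ]
tin side [335.95 266.27 622.  ] [0.5925 0.1936 0.023 ]
```

The tin follows the jaws: 19 mm for 18.8 mm of tool travel. I'll keep drawing it out.

drive_tool:
  targets:
    - [0,0,0,0.03,0,0,-0.25]
    - [0,0,0,0.08,0,0,-0.25]
    - [0,0,0,0.14,0,0,-0.25]
    - [0,0,0,0.2,0,0,-0.25]
    - [0,0,0,0.26,0,0,-0.25]
    - [0,0,0,0.32,0,0,-0.25]
    - [0,0,0,0.37,0,0,-0.25]
    - [0,0,0,0.4,0,0,-0.25]

```text
t: 16.75
tool_pos: [0.4681, -0.1046, 0.0179]
tool_rot: [[-0.45, -0.0, 0.893], [-0.893, 0.0, -0.45], [0.0, -1.0, -0.0]]
contact_force: [0.2, 2.3, -0.7]
finger_gap: 0.0321
```

drive_tool:
  targets:
    - [0,0,0,0.01,0,0,-0.25]
    - [0,0,0,0.02,0,0,-0.25]
    - [0,0,0,0.02,0,0,-0.25]

```text
t: 17.12
tool_pos: [0.4661, -0.1092, 0.0179]
tool_rot: [[-0.448, -0.0, 0.894], [-0.894, -0.001, -0.448], [0.001, -1.0, 0.0]]
contact_force: [-0.5, -1.5, -0.4]
finger_gap: 0.0323
```

```bash
sed -i 's/(285,195,350,250)/(300,195,375,262)/' look2.py; python3 look2.py m14; python3 - <<'E'
from h import *
import pickle
s,p,t,d=pickle.load(open("m14.pkl","rb"))
for b in boxes_of(t,"tin")[:3]:
    r=b["rect"];X=at(t,[(r[0]+r[2])/2,(r[1]+r[3])/2],.02);print(b["p"],r,X,"riser x",(X[:2]-[.611,.205])@[.3843,.9232])
E
```

```text
17.12 [ 0.4661 -0.1092  0.0179] [-0.5 -1.5 -0.4] 0.0323
10 (np.int64(257), np.int64(301))
60 (np.int64(259), np.int64(301))
110 (np.int64(261), np.int64(302))
150 (np.int64(262), np.int64(302))
tin top [  360.94   233.66 13069.  ] [0.5514 0.0639 0.023 ]
tin side [ 320.61  293.06 7940.  ] [0.5511 0.0672 0.023 ]
0.7 [351.2, 225.9, 370.1, 244.3] [0.54798198 0.06453652 0.02      ] riser x -0.15389370809578298
```

drive_tool:
  targets:
    - [0,0,0,0,0,0,-0.2]
    - [0,0,0,0,0,0,-0.1]
    - [0,0,0,0,0,0,0.0]
    - [0,0,0,0,0,0,0.1]
    - [0,0,0,0,0,0,0.2]
    - [0,0,0,0,0,0,0.3]
    - [0,0,0,0,0,0,0.45]
    - [0,0,0,0,0,0,0.7]

```text
t: 18.32
tool_pos: [0.4666, -0.1093, 0.0181]
tool_rot: [[-0.449, 0.001, 0.894], [-0.894, -0.0, -0.449], [-0.0, -1.0, 0.001]]
contact_force: [0.5, -0.0, -0.2]
finger_gap: 0.0728
```

drive_tool:
  targets:
    - [0,0,0,0,0,0,1]
    - [0,0,0,0,0,0,1]
    - [0,0,0,0,-0.05,0,1]
    - [0,0,0,0,-0.15,0,1]
    - [0,0,0,0,-0.3,0,1]
    - [0,0,0,0,-0.45,0,1]
    - [0,0,0,0.1,-0.6,0,1]
    - [0,0,0,0.2,-0.7,0,1]

```text
t: 19.32
tool_pos: [0.4394, -0.1633, 0.2312]
tool_rot: [[-0.448, 0.003, 0.894], [-0.894, -0.002, -0.448], [0.0, -1.0, 0.004]]
contact_force: [0.9, -0.7, -0.4]
finger_gap: 0.0856
```

```bash
python3 - <<'E'
from h import *
s=arm.read_state();p=read_camera("wrist");t=read_camera("top");print(s["t"],s["tool_pos"])
for n,P in (("top",t),("wrist",p)):
  for k in ("tin","trigger","reacher"):
    for b in boxes_of(P,k)[:2]:
      r=b["rect"];X=at(P,[(r[0]+r[2])/2,(r[1]+r[3])/2],.02,s);print(n,k,round(b["p"],2),np.round(r),X.round(4),"riser x",((X[:2]-[.611,.205])@[.3843,.9232]).round(4))
a=cv2.resize(p["color"],(480,360));b=cv2.resize(t["color"][170:290,270:430],(320,240))
o=np.zeros((360,800,3),np.uint8);o[:,:480]=a;o[:240,480:]=b;cv2.imwrite("pics/end.png",o)
E
```

```text
19.325 [ 0.43936845 -0.16325269  0.23122174]
top tin 0.84 [352. 224. 368. 246.] [0.5488 0.0653 0.02  ] riser x -0.1528
top trigger 0.73 [270. 296. 315. 302.] [0.3809 0.2517 0.02  ] riser x -0.0453
top trigger 0.57 [413. 256. 439. 276.] [ 0.4593 -0.1095  0.02  ] riser x -0.3486
top reacher 0.91 [347. 217. 442. 279.] [ 0.5098 -0.0255  0.02  ] riser x -0.2517
wrist trigger 0.8 [279. 110. 330. 180.] [ 0.459  -0.1099  0.02  ] riser x -0.3491
wrist reacher 0.58 [279.   1. 348. 184.] [ 0.487  -0.0723  0.02  ] riser x -0.3037
```

View pics/end.png

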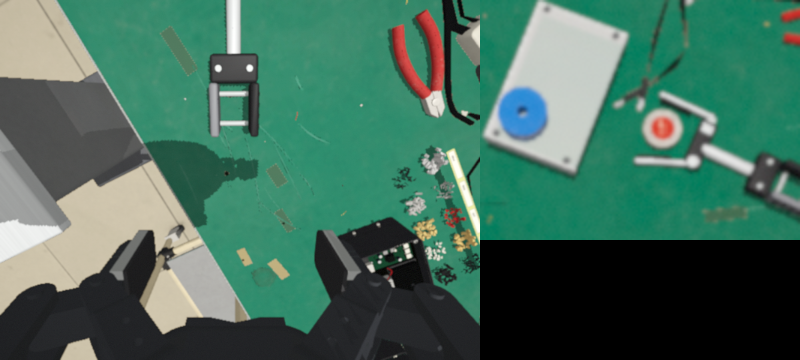

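```bash
python3 -c "
from rig import arm
print(arm.sign_off())"
```

```text
the job is handed in; nothing more can be done
None
```

I gripped the tin with the reacher under the clear riser, drew it straight out and released it, then handed the job in at about 19 s of the 72 s allowed. `sign_off` gives no verdict, so I don't know the official result.

**Grip:** I closed the trigger in small steps, holding the reacher still, and watched the tin in the top camera. It stopped against the fixed jaw at about 22 mm of trigger travel. I squeezed about 2 mm more, which I estimate at 4 to 5 N. That comes from position and the stated stiffness, because the jaw force itself can't be read.

**Draw:** The tin followed the jaws closely, 19 mm for 18.8 mm of tool travel at the first check.

**Last checks:**
- The tin's centre is about 153 mm in front of the riser's centre, which leaves roughly 60 mm clear of the front edge.
- The tin's label faces up and it stands inside the open jaws.
- The reacher looks flat, and the trigger plates look back at rest width.
- The gripper is open and raised to about 0.23 m.
- The reel, the riser and the cutters look where they were. The pen, screwdriver and tester were not looked at again at the end, but nothing passed near them.

**Less certain:**
- The gap between the tin and the fixed jaw looks like only a few millimetres, and I could only judge it by eye.
- The side camera's tin position was unreliable while the tin was under the riser, off by 1 to 2 cm, so I used the top camera.

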